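# Turn the desk clock in its slide-jaw holder to bring out the battery cover

## Robot

A 6-joint arm with a two-finger parallel gripper is mounted at the origin on a cart in front of the work surface, level with it; the furniture and walls round the work are solid. World frame = base frame: x ahead of the robot, y to its left, z up, the work surface at z = 0. Lengths are in m, angles in rad, forces in N, time in s.
With the tool pointing down it reaches from about 0.325 to 0.75 m from the base axis. Payload 7.6 kg.
Tool frame: the origin (TCP) lies at the very end of the fingers, on their centre line; the grasp point (between the pads) lies 19 mm behind it; y points along the fingers, x is the direction in which the jaws open and shut, and the axes are right-handed (so a half turn about y gives the same grasp; the last joint's range is limited). The gripper opens to 85 mm and grips with 20 to 120 N. Pads are 22 mm wide; open, the fingers measure 114 mm over their backs; the gripper's body (76 mm by 85 mm) begins 54 mm behind the grasp point. The pads swing forward as they close: fully open they stand 13 mm farther back than shut.
Start: joints at [-0.07, 0.052, 1.401, -0, 1.689, -0.07], TCP at [0.525, 0, 0.231] pointing down, gripper open.
Joint ranges: [-2.9, 2.9], [-0.91, 2.17], [0.12, 2.37], [-1.06, 4.2], [0.26, 2.73], [-2.93, 2.93]. Speed limits (rad/s): [2.57, 2.57, 3.01, 3.14, 3.14, 3.14].

## Interface

Orientations are given as a unit quaternion [x, y, z, w].
In Python, from plant import env gives the robot as it stands.
- The arm moves only by the tool jog_arm, never from a script. Its arguments are lists of equal length, an entry for each row: "offset": the shift along the tool's x, y, z in units of 25 mm (1.0 is 25 mm), a list of three; "roll": the turn about the tool's y in units of 6 degrees (1.0 is 6 degrees); "hand": the finger opening in mm, from 0 to 85.4. In form: {"offset": [[tx, ty, tz], ...], "roll": [roll, ...], "hand": [hand, ...]}. A call has 1 to 5 rows; each row shifts and turns the pose as measured when the row begins, along the tool's axes as they then stand; what a row does not reach is not made up. A row lasts 1/12 s, in which the tool goes at most 41.7 mm and 7.16 degrees, less where a joint would pass 70% of its speed; a pose out of reach is approached as far as the arm can. A call is refused whole if a number of a shift passes 1 or a number of a turn 1, either way. A call with a gripper value outside its range is refused whole. The fingers move at their own pace and stop on an object; "squeeze" is the grip in N (left out, the last holds). Time passes only in rows, so rows that do not move let the fingers close. It gives the time, the measured TCP pose, the force and the opening at its end, in the units of the state.
- env.get_obs(): the state, without advancing time (a new reading comes with each control period).
- env.camera(name): name is "scene" or "side" or "wrist"; returns a dict with "color" (420x560x3 uint8, blue, green, red), "fx", "fy", "cx", "cy" (pixels), "cam_to_world" (4x4, takes a point from camera to world coordinates). Camera axes: x right, y down, z forward; pixel columns grow to the right and rows downward; lengths in m; the calibration is good to about 2 mm. A picture is of the moment at which its call begins. There is no depth.
- env.finish_job(): hands the job in, once; it reports no verdict.
The state is a dict: "t": time; "joint_pos": joint angles; "dq": joint speeds; "joint_efforts": joint torques, N m; "position": TCP position; "eef_rot": TCP orientation; "wrist_force": force on the tool from outside, world axes, zero at the start; "wrist_torque": the same for the moment, N m; "opening": opening from 0.0 (shut) to 1.0 (fully open).
Only numpy, scipy, OpenCV 4.12 (cv2) and the standard library are available. Lean on these libraries where they do the work, as an engineer would, in place of code of your own. Each camera call takes 0.05 s, during which the arm holds its last target. There are 200 camera calls.

## Task

The wooden desk clock stands in the small slide-jaw holder with its battery cover hidden against the fixed jaw. Slide the jaw back, give the clock a quarter turn so that its battery cover looks out of the holder's side nearest the robot, stand it gently on the bed again, midway along the jaws, and slide the jaw up so that the clock is held snugly between both jaws. Keep the clock upright and leave the other things on the desk where they are.

Things in the scene. Friction and masses are not known exactly. Their poses are not given: they have to be found in the camera images.
- holder: slide-jaw holder fixed to the desk. Aluminium bed 70 mm in x, y = -95 to +100 mm, its top at z = 12 mm; origin on the desk top, under the bed. -x is its front, nearest the robot (yaw within 0.4 rad); the jaws close along y. Fixed jaw at +y: clamping face at y = +80 mm, block to y = 100 mm, 64 mm wide in x, centred on x = 0, top at z = 42 mm.
- jaw (a joint): sliding jaw (m): 0 = fully shut, 45 mm between the jaw faces; 0.040 = fully back (to the holder's -y), 85 mm. Opening = 45 mm + value. About 3 N of friction; stays where it is left. Clamping face at holder y = 35 mm - value, 64 mm wide, top at z = 42 mm; behind it a carriage 50 mm wide, top at z = 28 mm.
- jaw_grip (a point): grip point in the upright tab on the rear of the sliding jaw's carriage, 60 mm behind the clamping face. Tab 24 mm in x, 14 mm in y (slide direction), top 66 mm above the desk; the point is on its centre line, 55 mm above the desk. Moves with the jaw; axes as the holder's.
- clock: loose wooden desk clock, upright block 44 (x) x 56 (y) x 80 (z) mm, 0.13 to 0.25 kg. Origin at the centre of its underside. Black display with two blank windows on its -x face, grey battery cover on its +x face, flat black key on top near the display. Starts with its +x face against the fixed jaw (44 mm across the jaws); after the turn 56 mm lie across them.
- battery_cover (a point): centre of the grey battery cover, on the clock's +x face, 22 mm from its axis, 43 mm above its underside.
- mug: white mug 82 x 114 x 91 mm at the left of the desk, bystander; origin at the centre of its underside
- eraser: eraser in a sleeve, 22 x 55 x 12 mm, lying in front of the holder, bystander; origin under its centre
- usb_stick: black USB stick 18 x 55 x 9 mm behind the holder, bystander; origin under its centre
- note_pad: flat square pad of sticky notes 76 x 76 x 10 mm behind the holder, bystander; origin under its centre

How it is judged:
By the outcome, as a careful person would: the job done as asked, in the order asked, and still so for the second after the job is handed in, with the robot touching nothing.
It also fails if it takes over 54 s, if anything falls off the work surface, if the arm or the gripper's body presses on something with over 40 N, if the wrist force passes 120 N, or if a joint passes its speed limit or range.

## Working session

There is one attempt and no reset: what is moved stays moved. The work goes in short steps, Python scripts to look and compute and a tool call to move; the robot and the scene stay as the last step left them, time stands still between calls to the robot, and variables do not carry over. Pictures are saved under pics/ and viewed, on a budget of 10 in all, crops included, one or two more only if the job needs it, and the job is handed in when it is done.

Besides the shell and the picture viewer there is one more tool, called after "Emit:" as name([rows], argument=value, ...), one row to a line, values as JSON. jog_arm: Moves the arm, as the interface text tells. Its arguments: {"type":"object","properties":{"offset":{"type":"array","items":{"type":"array","items":{"type":"number"}}},"roll":{"type":"array","items":{"type":"number"}},"hand":{"type":"array","items":{"type":"number"}},"squeeze":{"type":"number"}},"required":["offset","roll","hand"]}

```bash
mkdir -p pics; ls; python3 - <<'E'
from plant import env
import cv2,numpy as np
o=env.get_obs();print({k:np.round(v,3).tolist() for k,v in o.items()})
a=[]
for n in("scene","side"):
    c=env.camera(n);cv2.imwrite(f"pics/{n}0.png",c["color"]);np.savez(f"pics/{n}.npz",K=[c["fx"],c["fy"],c["cx"],c["cy"]],T=c["cam_to_world"])
    print(n,c["fx"],c["cx"],c["cy"],np.round(c["cam_to_world"],3).tolist())
c=env.camera("wrist");cv2.imwrite("pics/wrist0.png",c["color"]);np.savez("pics/wrist.npz",K=[c["fx"],c["fy"],c["cx"],c["cy"]],T=c["cam_to_world"]);print(np.round(c["cam_to_world"],3).tolist())
E
```

```text
pics
{'t': 0.0, 'joint_pos': [-0.07, 0.053, 1.402, -0.0, 1.689, -0.07], 'dq': [0.002, 0.002, 0.001, 0.002, 0.001, -0.001], 'joint_efforts': [0.001, -38.167, -36.018, 0.0, 0.006, -0.0], 'position': [0.525, 0.0, 0.23], 'eef_rot': [-0.707, 0.001, 0.001, 0.707], 'wrist_force': [0.058, 0.582, -0.864], 'wrist_torque': [0.002, 0.009, -0.028], 'opening': 0.997}
scene 409.27601712080053 273.42636090969614 216.2899685540001 [[-0.709, -0.294, 0.641, 0.064], [-0.704, 0.33, -0.629, 0.652], [-0.026, -0.897, -0.441, 0.45], [0.0, 0.0, 0.0, 1.0]]
side 484.1972609972992 280.76114669750757 208.18868018351353 [[0.233, 0.83, -0.507, 1.073], [0.972, -0.206, 0.11, -0.012], [-0.013, -0.519, -0.855, 0.842], [0.0, 0.0, 0.0, 1.0]]
[[1.0, 0.001, -0.002, 0.524], [0.0, -0.964, -0.265, 0.068], [-0.002, 0.265, -0.964, 0.372], [0.0, 0.0, 0.0, 1.0]]
```

View pics/scene0.png

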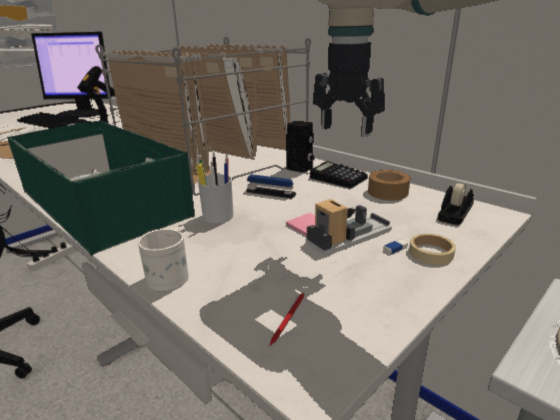

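View pics/side0.png

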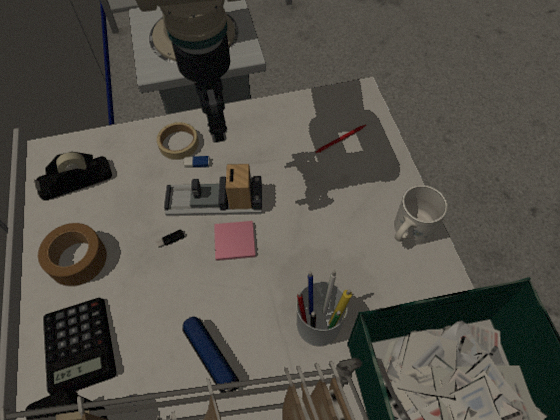

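View pics/wrist0.png

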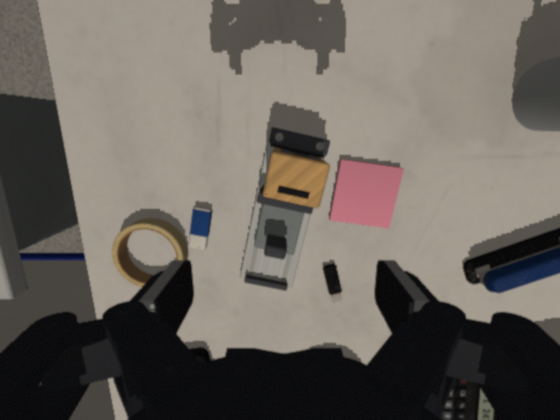

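```bash
cat > h.py <<'E'
import numpy as np,cv2
def cam(n):
    d=np.load(f"pics/{n}.npz");return d["K"],d["T"]
def world(n,uv,z):
    K,T=cam(n);d=T[:3,:3]@np.array([(uv[0]-K[2])/K[0],(uv[1]-K[3])/K[1],1]);o=T[:3,3]
    return (o+d*(z-o[2])/d[2])
def proj(n,P):
    K,T=cam(n);q=T[:3,:3].T@(np.array(P)-T[:3,3]);return K[2]+K[0]*q[0]/q[2],K[3]+K[1]*q[1]/q[2]
def snap(env,n,name):
    c=env.camera(n);np.savez(f"pics/{n}.npz",K=[c["fx"],c["fy"],c["cx"],c["cy"]],T=c["cam_to_world"]);cv2.imwrite(f"pics/{name}.png",c["color"]);return c["color"]
E
python3 -c "
import cv2
i=cv2.imread('pics/wrist0.png')[110:300,180:420]
i=cv2.convertScaleAbs(cv2.resize(i,None,fx=3,fy=3,interpolation=2),alpha=1.4,beta=20);cv2.imwrite('pics/w0c.png',i)"
```

```text
(no output)
```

View pics/w0c.png

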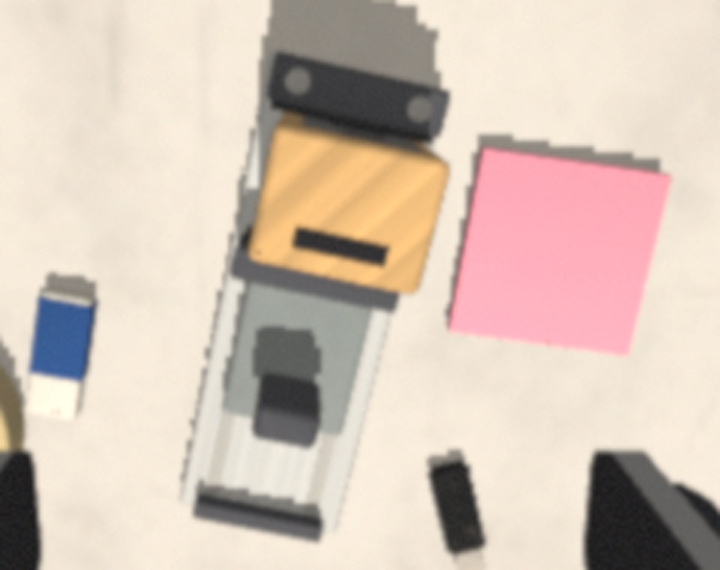

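```bash
python3 - <<'E'
from h import *
def W(l,z):
    P=np.array([world("wrist",(180+u/3,110+v/3),z) for u,v in l]);return P
for n,l,z in [("clock",[(285,122),(448,164),(417,293),(250,258)],.092),("fixed",[(280,55),(448,95),(440,138),(273,105)],.042),("tab",[(263,373),(320,380),(316,410),(259,405)],.066),("bedfrontend",[(193,517),(322,540)],.012),
("jawtop",[(238,260),(398,295),(396,308),(235,277)],.042),("era",[(40,292),(95,300),(75,415),(28,412)],.012),("pad",[(483,150),(668,175),(628,352),(450,330)],.01)]:
    P=W(l,z);print(n,np.round(P[:,:2],4).tolist(),"c",np.round(P.mean(0),4),"ang01",np.arctan2(*(P[1]-P[0])[[1,0]]))
E
```

```text
clock [[0.5159, 0.0492], [0.5654, 0.0367], [0.5572, -0.0038], [0.5046, 0.0075]] c [0.5358 0.0224 0.092 ] ang01 -0.24792052512230786
fixed [[0.5128, 0.0688], [0.5717, 0.0553], [0.5695, 0.0404], [0.5102, 0.0518]] c [0.541  0.0541 0.042 ] ang01 -0.22577591655194712
tab [[0.5067, -0.0397], [0.5268, -0.0423], [0.5254, -0.0537], [0.5051, -0.0518]] c [ 0.516  -0.0469  0.066 ] ang01 -0.1283797483161425
bedfrontend [[0.4721, -0.125], [0.5283, -0.1361]] c [ 0.5002 -0.1305  0.012 ] ang01 -0.19458303926703915
jawtop [[0.4966, -0.0041], [0.556, -0.0173], [0.5554, -0.0224], [0.4954, -0.0105]] c [ 0.5259 -0.0136  0.042 ] ang01 -0.22026373102536848
era [[0.4134, -0.0239], [0.4355, -0.0273], [0.4239, -0.0775], [0.4042, -0.0761]] c [ 0.4192 -0.0512  0.012 ] ang01 -0.14986583950286114
pad [[0.5909, 0.0331], [0.6643, 0.0233], [0.6552, -0.05], [0.5809, -0.0405]] c [ 0.6228 -0.0085  0.01  ] ang01 -0.13176889038248607
```

```bash
cat > fit.py <<'E'
from h import *
from scipy.optimize import least_squares
o=[]
def add(k,l,px): o.extend((k,p,(180+u/3,110+v/3)) for p,(u,v) in zip(l,px))
add("h",[(-.032,.1,.042),(.032,.1,.042),(.032,.08,.042),(-.032,.08,.042)],[(280,53),(448,95),(440,138),(273,105)])
add("h",[(-.035,-.095,.012),(.035,-.095,.012)],[(190,517),(325,540)])
add("j",[(-.012,-.053,.066),(.012,-.053,.066),(.012,-.067,.066),(-.012,-.067,.066)],[(259,405),(317,412),(314,446),(253,437)])
add("j",[(-.032,0,.042),(.032,0,.042)],[(238,258),(400,293)])
add("c",[(-.028,.022,.092),(.028,.022,.092),(.028,-.022,.092),(-.028,-.022,.092)],[(285,120),(449,160),(417,294),(248,260)])
def loc(p,k,l):
    x,y,a,v,cx,cy,ca=p
    if k=="c": x,y,a,l=cx,cy,ca,l
    if k=="j": l=(l[0],l[1]+.035-v,l[2])
    c,s=np.cos(a),np.sin(a);return x+c*l[0]-s*l[1],y+s*l[0]+c*l[1],l[2]
f=lambda p:np.ravel([np.subtract(proj("wrist",loc(p,k,l)),q) for k,l,q in o])
r=least_squares(f,[.522,-.03,-.22,0,.536,.022,-.22],x_scale=[.01,.01,.1,.01,.01,.01,.1],loss="soft_l1")
print(np.round(r.x,4));print(np.round(f(r.x).reshape(-1,2),1).tolist())
print("tab",loc(r.x,"j",(0,-.06,.055)),"slot",loc(r.x,"h",(0,.05,0)))
E
python3 fit.py
```

```text
[ 0.5207 -0.0347 -0.2248  0.002   0.5354  0.0225 -0.2163]
[[-1.0, -0.4], [2.3, -0.3], [0.1, 4.0], [-2.7, 1.4], [-4.3, -3.8], [3.0, -0.6], [-0.5, -0.2], [2.0, 2.1], [0.1, 2.5], [-1.2, 0.9], [0.0, -7.0], [2.4, -6.0], [-3.4, -0.2], [2.0, -0.1], [0.9, 0.9], [-0.7, -0.2]]
tab (np.float64(0.5146744013907301), np.float64(-0.06101969578170721), 0.055) slot (np.float64(0.5318347246599371), np.float64(0.014017735839152938), 0)
```

Emit:
jog_arm([
  [0,0.6,-0.6],
  [-0.1,0.8,-0.7],
  [0,0.8,-0.7],
  [0,0.8,-0.5],
  [0,0.8,0],
], roll=[0.7,0.7,0.7,0,0], hand=[60,60,60,60,60])

```text
t: 0.57
position: [0.5175, -0.0634, 0.1366]
eef_rot: [0.703, -0.078, 0.083, -0.703]
wrist_force: [0.4, 0.1, -0.0]
opening: 0.704
```

```bash
cat >> h.py <<'E'
from scipy.spatial.transform import Rotation as Ro
H=np.array([.521,-.035]);PSI=-.22
def go(env,tx,ty,tz,yaw=None):
    o=env.get_obs();R=Ro.from_quat(o["eef_rot"]).as_matrix();p=np.array(o["position"])
    y=np.arctan2(R[1,0],R[0,0]);c,s=np.cos(PSI),np.sin(PSI);l=np.array([[c,s],[-s,c]])@(p[:2]-H)
    print("t",round(o["t"],2),"p",np.round(p,4),"holder xy mm",np.round(l*1e3,1),"yaw",round(y,3),"F",np.round(o["wrist_force"],1),"open mm",round(o["opening"]*85.4,1),"down",np.round(R[:,1],3))
    print("offset units",np.round(R.T@(np.array([tx,ty,tz])-p)/.025,2), "roll",0 if yaw is None else round(-np.degrees(yaw-y)/6,2))
E
python3 - <<'E'
from plant import env
from h import *
go(env,.515,-.062,.036,-.22)
i=snap(env,"wrist","w1")[60:420,100:460]
cv2.imwrite("pics/w1c.png",cv2.convertScaleAbs(cv2.resize(i,None,fx=1.6,fy=1.6),alpha=1.4,beta=20))
E
```

```text
t 0.57 p [ 0.5175 -0.0634  0.1366] holder xy mm [  2.8 -28.5] yaw -0.228 F [ 0.4  0.1 -0. ] open mm 60.1 down [ 0.008 -0.001 -1.   ]
offset units [-0.14  4.02  0.03] roll -0.08
```

View pics/w1c.png

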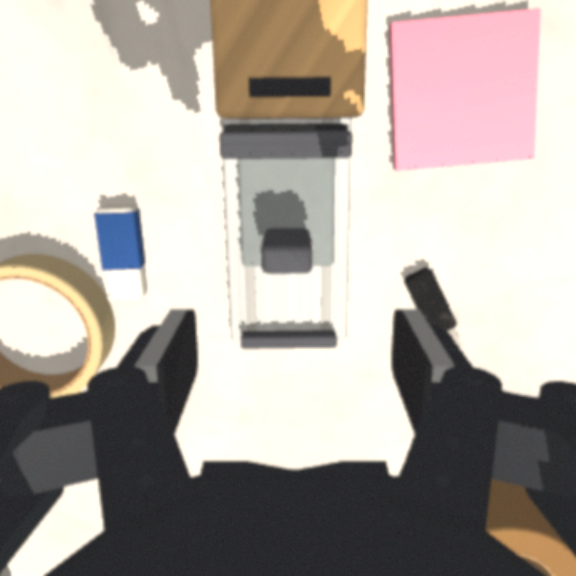

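```bash
python3 - <<'E'
from h import *
W=lambda u,v,z:np.round(world("wrist",(100+u/1.6,60+v/1.6),z)[:2],4)
print("tab",W(287,258.5,.066),W(262,245,.066),W(312,245,.066),W(312,272,.066))
print("jaw top L,R rear",W(221,157,.042),W(351,157,.042),"front",W(221,138,.042),W(351,138,.042))
print("clock front top edge",W(217,117,.092),W(364,117,.092))
print("bed L",W(222,150,.012),W(232,340,.012),"R",W(352,150,.012),W(346,340,.012))
E
```

```text
tab [ 0.5148 -0.0597] [ 0.5053 -0.051 ] [ 0.5272 -0.0561] [ 0.5245 -0.0686]
jaw top L,R rear [ 0.4939 -0.0103] [ 0.5545 -0.0244] front [ 0.4962 -0.0017] [ 0.5562 -0.0156]
clock front top edge [0.5042 0.0069] [ 0.557  -0.0054]
bed L [ 0.4907 -0.0085] [ 0.467  -0.1176] R [ 0.5587 -0.0243] [ 0.5334 -0.1333]
```

Emit:
jog_arm([
  [-0.1,1,0.1],
  [-0.03,1,0],
  [0,1,0],
  [0,0.8,0],
  [0,0.15,0],
], roll=[0,0,0,0,0], hand=[60,60,60,60,60])

```text
t: 1.03
position: [0.5129, -0.0585, 0.0305]
eef_rot: [-0.702, 0.08, -0.08, 0.703]
wrist_force: [-0.5, -0.2, -1.3]
opening: 0.697
```

Emit:
jog_arm([
  [0,0,0],
  [0,0,0],
  [0,0,0],
  [0,0,0],
  [0,0,0],
], roll=[0,0,0,0,0], hand=[10,10,10,10,10], squeeze=30)

```text
t: 1.45
position: [0.5156, -0.0586, 0.0322]
eef_rot: [-0.702, 0.078, -0.082, 0.703]
wrist_force: [1.8, -0.5, -9.7]
opening: 0.274
```

Emit:
jog_arm([
  [0,0,-0.3],
  [0,0,-0.3],
  [0,0,-0.3],
  [0,0,-0.3],
  [0,0,-0.2],
], roll=[0,0,0,0,0], hand=[10,10,10,10,10])

```text
t: 1.87
position: [0.5086, -0.0901, 0.0322]
eef_rot: [-0.7, 0.076, -0.081, 0.705]
wrist_force: [5.3, 1.7, -10.9]
opening: 0.272
```

```bash
sed -i 's/-.035\])/-.034])/' h.py; python3 - <<'E'
from plant import env
from h import *
go(env,.515-.218*.037,-.059-.976*.037,.034,-.224)
E
```

```text
t 1.87 p [ 0.5086 -0.0901  0.0322] holder xy mm [  0.1 -57.5] yaw -0.223 F [  5.3   1.7 -10.9] open mm 23.2 down [ 0.008  0.006 -1.   ]
offset units [-0.02 -0.07 -0.21] roll 0.01
```

Emit:
jog_arm([
  [0,0,-0.2],
  [0,0,0],
  [0,0,0],
  [0,0,0],
  [0,0,0],
], roll=[0,0,0,0,0], hand=[10,10,60,60,60])

```text
t: 2.28
position: [0.5093, -0.0954, 0.0358]
eef_rot: [-0.7, 0.074, -0.083, 0.706]
wrist_force: [0.3, -0.1, -0.1]
opening: 0.687
```

Emit:
jog_arm([
  [0,-0.5,0],
  [0,-1,0],
  [0,-1,0],
  [0,-1,0],
  [0,-1,0],
], roll=[0,0,0,0,0], hand=[60,60,85,85,85])

```text
t: 2.7
position: [0.5059, -0.0959, 0.1512]
eef_rot: [-0.7, 0.076, -0.081, 0.706]
wrist_force: [0.6, -0.3, -0.2]
opening: 0.994
```

```bash
python3 - <<'E'
from plant import env
from h import *
go(env,.535,.022,.2,-.22)
i=snap(env,"wrist","w2")[40:400,100:460]
cv2.imwrite("pics/w2c.png",cv2.convertScaleAbs(cv2.resize(i,None,fx=1.6,fy=1.6),alpha=1.4,beta=20))
E
```

```text
t 2.7 p [ 0.5059 -0.0959  0.1512] holder xy mm [ -1.3 -63.7] yaw -0.223 F [ 0.6 -0.3 -0.2] open mm 84.9 down [ 0.009  0.008 -1.   ]
offset units [ 0.11 -1.9   4.87] roll -0.03
```

View pics/w2c.png

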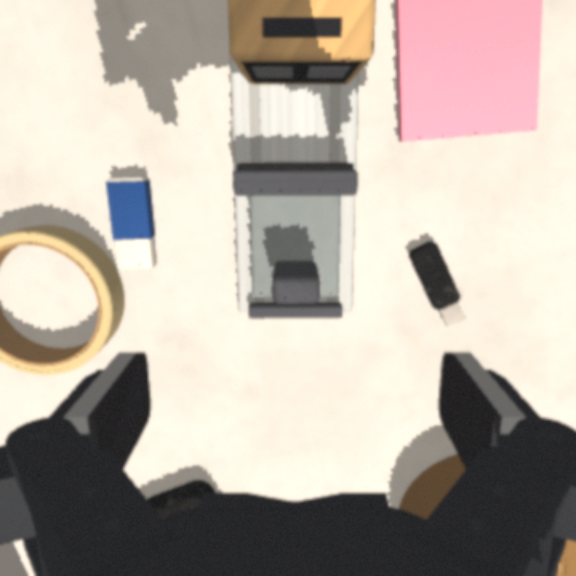

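Emit:
jog_arm([
  [0.05,0,1],
  [0.05,0,1],
  [0,0,1],
  [0,0,1],
  [0,0,1],
], roll=[0,0,0,0,0], hand=[85,85,85,85,85])

```text
t: 3.17
position: [0.5428, 0.024, 0.1695]
eef_rot: [-0.701, 0.069, -0.094, 0.704]
wrist_force: [-0.6, 0.9, -0.1]
opening: 0.997
```

```bash
python3 - <<'E'
from plant import env
from h import *
go(env,.535,.022,.055,-.22)
i=snap(env,"wrist","w3")[40:400,100:460]
cv2.imwrite("pics/w3c.png",cv2.convertScaleAbs(cv2.resize(i,None,fx=1.6,fy=1.6),alpha=1.4,beta=20))
E
```

```text
t 3.17 p [0.5428 0.024  0.1695] holder xy mm [ 8.6 61.4] yaw -0.231 F [-0.6  0.9 -0.1] open mm 85.2 down [ 0.036  0.001 -0.999]
offset units [-0.44  4.57 -0.19] roll -0.11
```

View pics/w3c.png

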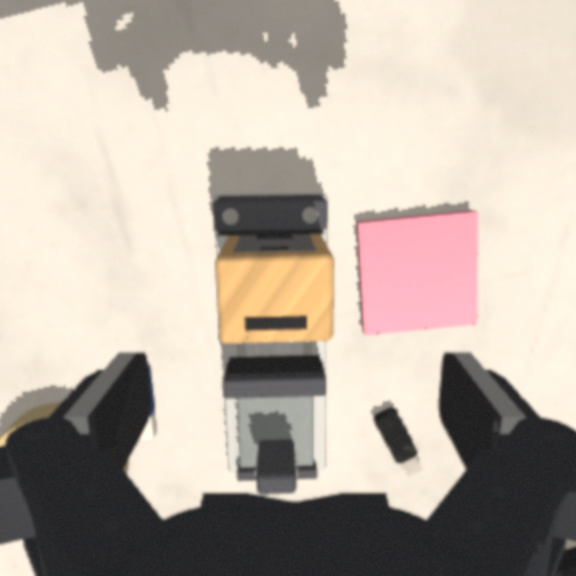

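```bash
python3 - <<'E'
from plant import env
from h import *
W=lambda u,v,z:np.round(world("wrist",(100+u/1.6,40+v/1.6),z)[:2],4)
P=[W(*p,.092) for p in [(217,254),(333,252),(332,340),(221,343)]];print(P,np.mean(P,0))
P=[W(*p,.042) for p in [(214,196),(327,196),(327,234),(216,234)]];print("fixed",P,np.mean(P,0))
P=[W(*p,.042) for p in [(224,365),(325,362)]];print("jaw",P,np.mean(P,0))
go(env,.535,.022,.055,-.22)
E
```

```text
[array([0.5146, 0.0503]), array([0.5666, 0.0387]), array([ 0.557 , -0.0037]), array([0.5048, 0.0078])] [0.53575  0.023275]
fixed [array([0.5131, 0.0729]), array([0.5732, 0.0585]), array([0.5687, 0.0379]), array([0.5085, 0.0524])] [0.540875 0.055425]
jaw [array([ 0.4919, -0.025 ]), array([ 0.551 , -0.0379])] [ 0.52145 -0.03145]
t 3.22 p [0.5434 0.0279 0.1698] holder xy mm [ 8.4 65.3] yaw -0.228 F [0.  2.7 0.4] open mm 85.2 down [ 0.037  0.003 -0.999]
offset units [-0.44  4.58 -0.36] roll -0.08
```

Emit:
jog_arm([
  [-0.2,0.5,-0.2],
  [-0.2,0.5,-0.1],
  [0,0.5,0],
], roll=[0,0,0], hand=[85,85,85])

```text
t: 3.47
position: [0.5363, 0.0258, 0.1369]
eef_rot: [-0.7, 0.061, -0.095, 0.706]
wrist_force: [-0.4, 0.9, -1.0]
opening: 0.996
```

```bash
sed -i 's/-.034\])/-.033])/' h.py; python3 - <<'E'
from plant import env
from h import *
go(env,.5355,.0228,.055,-.22)
print(np.round(env.get_obs()["joint_pos"],3))
E
```

```text
t 3.47 p [0.5363 0.0258 0.1369] holder xy mm [ 2.1 60.8] yaw -0.222 F [-0.4  0.9 -1. ] open mm 85.0 down [ 0.049  0.003 -0.999]
offset units [-0.16  3.27 -0.17] roll -0.02
[-0.023  0.098  1.543  0.004  1.452  0.199]
```

Emit:
jog_arm([
  [0,-1,0],
  [0,-1,0],
  [0,-1,0],
  [0,0,0],
  [0,0,0],
], roll=[0,0,0,0,0], hand=[85,85,85,85,85])

```text
t: 3.88
position: [0.5309, 0.0253, 0.2134]
eef_rot: [-0.7, 0.062, -0.094, 0.705]
wrist_force: [-0.4, -0.6, -1.1]
opening: 0.996
```

```bash
python3 - <<'E'
from plant import env
from h import *
go(env,.5355,.0228,.055,-.22)
print(np.round(env.get_obs()["joint_pos"],3))
E
```

```text
t 3.88 p [0.5309 0.0253 0.2134] holder xy mm [-3.  59.1] yaw -0.221 F [-0.4 -0.6 -1.1] open mm 85.0 down [ 0.045  0.003 -0.999]
offset units [-0.08  6.34 -0.14] roll -0.01
[-0.024  0.04   1.449  0.004  1.607  0.197]
```

Emit:
jog_arm([
  [0,0,0],
  [0,0,0],
  [0,0,0],
  [0,0,0],
  [0,0,0],
], roll=[0,0,0,0,0], hand=[85,85,85,85,85])

```text
t: 4.3
position: [0.5307, 0.025, 0.2124]
eef_rot: [-0.7, 0.062, -0.094, 0.705]
wrist_force: [0.2, -1.1, 0.3]
opening: 0.994
```

```bash
python3 - <<'E'
from plant import env
from h import *
go(env,.5355,.0228,.055,-.22)
print(np.round(env.get_obs()["joint_pos"],3))
E
```

```text
t 4.3 p [0.5307 0.025  0.2124] holder xy mm [-3.2 58.7] yaw -0.221 F [ 0.2 -1.1  0.3] open mm 84.9 down [ 0.045  0.002 -0.999]
offset units [-0.07  6.3  -0.12] roll -0.01
[-0.024  0.04   1.451  0.004  1.605  0.197]
```

Emit:
jog_arm([
  [-1,0,0],
  [-1,0,0],
  [-1,0,0],
  [0,0,0],
], roll=[0,0,0,0], hand=[85,85,85,85])

```text
t: 4.63
position: [0.4543, 0.0416, 0.2047]
eef_rot: [-0.7, 0.065, -0.091, 0.705]
wrist_force: [0.2, -0.2, 0.3]
opening: 0.999
```

```bash
python3 - <<'E'
from plant import env
from h import *
go(env,.5355,.0228,.055,-.22)
print(np.round(env.get_obs()["joint_pos"],3))
E
```

```text
t 4.63 p [0.4543 0.0416 0.2047] holder xy mm [-81.3  58.2] yaw -0.222 F [ 0.2 -0.2  0.3] open mm 85.3 down [ 0.037  0.002 -0.999]
offset units [ 3.12  6.1  -0.08] roll -0.02
[ 0.009 -0.166  1.664  0.002  1.607  0.231]
```

Emit:
jog_arm([
  [0.3,0,0],
  [0.3,0,0],
  [0.3,0,0],
  [0.3,0,0],
  [0.3,0,0],
], roll=[0,0,0,0,0], hand=[85,85,85,85,85])

```text
t: 5.05
position: [0.4953, 0.0323, 0.206]
eef_rot: [-0.7, 0.065, -0.092, 0.705]
wrist_force: [0.3, 0.2, -0.4]
opening: 0.994
```

```bash
python3 - <<'E'
from plant import env
from h import *
go(env,.5355,.0228,.055,-.22)
print(np.round(env.get_obs()["joint_pos"],3))
E
```

```text
t 5.05 p [0.4953 0.0323 0.206 ] holder xy mm [-39.3  58.1] yaw -0.222 F [ 0.3  0.2 -0.4] open mm 84.9 down [ 0.039  0.002 -0.999]
offset units [ 1.43  6.1  -0.08] roll -0.02
[-0.011 -0.051  1.555  0.003  1.599  0.211]
```

Emit:
jog_arm([
  [0,0,-1],
  [0,0,-1],
  [0,0,-1],
  [0,0,-1],
  [0,0,0],
], roll=[0,0,0,0,0], hand=[85,85,85,85,85])

```text
t: 5.47
position: [0.4787, -0.0706, 0.2031]
eef_rot: [-0.7, 0.065, -0.09, 0.705]
wrist_force: [-0.5, 0.3, 0.8]
opening: 0.994
```

```bash
python3 - <<'E'
from plant import env
from h import *
go(env,.5355,.0228,.055,-.22)
print(np.round(env.get_obs()["joint_pos"],3))
E
```

```text
t 5.47 p [ 0.4787 -0.0706  0.2031] holder xy mm [-33.1 -45.9] yaw -0.22 F [-0.5  0.3  0.8] open mm 84.9 down [ 0.036  0.002 -0.999]
offset units [1.2  6.01 4.08] roll -0.0
[-0.229 -0.083  1.591  0.011  1.599 -0.009]
```

Emit:
jog_arm([
  [-1,0,0],
  [1,0,0],
  [-1,0,0],
  [1,0,0],
  [0,0,0],
], roll=[0,0,0,0,0], hand=[85,85,85,85,85])

```text
t: 5.88
position: [0.4662, -0.0696, 0.1781]
eef_rot: [-0.698, 0.085, -0.074, 0.707]
wrist_force: [0.1, 0.5, 0.1]
opening: 0.995
```

```bash
python3 - <<'E'
from plant import env
from h import *
go(env,.5355,.0228,.055,-.22)
print(np.round(env.get_obs()["joint_pos"],3))
E
```

```text
t 5.88 p [ 0.4662 -0.0696  0.1781] holder xy mm [-45.5 -47.7] yaw -0.226 F [0.1 0.5 0.1] open mm 84.9 down [-0.014  0.015 -1.   ]
offset units [1.96 4.94 4.17] roll -0.06
[-0.233 -0.066  1.624  0.011  1.6   -0.007]
```

Emit:
jog_arm([
  [0.4,0,0.8],
  [0.4,0,0.8],
  [0.4,0,0.8],
  [0.4,0,0.8],
  [0.3,0,0.8],
], roll=[0,0,0,0,0], hand=[85,85,85,85,85])

```text
t: 6.3
position: [0.5381, 0.0182, 0.1712]
eef_rot: [-0.698, 0.092, -0.072, 0.707]
wrist_force: [0.1, -0.2, -0.2]
opening: 0.994
```

Emit:
jog_arm([
  [0,0,0],
], roll=[0], hand=[85])

```text
t: 6.38
position: [0.54, 0.021, 0.1704]
eef_rot: [-0.697, 0.091, -0.071, 0.707]
wrist_force: [0.2, 0.2, 0.9]
opening: 0.993
```

```bash
python3 - <<'E'
from plant import env
from h import *
go(env,.5355,.0228,.055,-.22)
E
```

```text
t 6.38 p [0.54   0.021  0.1704] holder xy mm [ 6.8 56.8] yaw -0.231 F [0.2 0.2 0.9] open mm 84.8 down [-0.027  0.017 -0.999]
offset units [-0.05  4.62 -0.02] roll -0.1
```

Emit:
jog_arm([
  [1,0,0],
  [-1,0,0],
  [0,0,0],
], roll=[0,0,0], hand=[85,85,85])

```text
t: 6.63
position: [0.5415, 0.0221, 0.1573]
eef_rot: [-0.698, 0.099, -0.062, 0.707]
wrist_force: [-1.2, 0.6, 1.6]
opening: 0.998
```

```bash
python3 - <<'E'
from plant import env
from h import *
go(env,.5355,.0228,.055,-.22)
E
```

```text
t 6.63 p [0.5415 0.0221 0.1573] holder xy mm [ 7.9 58.3] yaw -0.229 F [-1.2  0.6  1.6] open mm 85.2 down [-0.05   0.018 -0.999]
offset units [-0.02  4.1  -0.05] roll -0.08
```

Emit:
jog_arm([
  [0,-1,0],
  [0,1,0],
  [0,0,0],
], roll=[0,0,0], hand=[85,85,85])

```text
t: 6.88
position: [0.5414, 0.0215, 0.152]
eef_rot: [-0.698, 0.103, -0.059, 0.706]
wrist_force: [-0.9, -0.1, -2.1]
opening: 0.997
```

```bash
python3 - <<'E'
from plant import env
from h import *
go(env,.5355,.0228,.055,-.22)
E
```

```text
t 6.88 p [0.5414 0.0215 0.152 ] holder xy mm [ 8.  57.6] yaw -0.229 F [-0.9 -0.1 -2.1] open mm 85.2 down [-0.06   0.018 -0.998]
offset units [ 0.    3.89 -0.02] roll -0.09
```

Emit:
jog_arm([
  [0,-0.5,-1],
  [0,-0.5,-1],
  [0,-0.5,-1],
  [0,0,-1],
  [0,0,0],
], roll=[0,0,0,0,0], hand=[85,85,85,85,85])

```text
t: 7.3
position: [0.5219, -0.0805, 0.1925]
eef_rot: [-0.699, 0.102, -0.058, 0.706]
wrist_force: [0.9, 0.7, -0.3]
opening: 0.995
```

```bash
python3 - <<'E'
from plant import env
from h import *
go(env,.5355,.0228,.055,-.22)
E
```

```text
t 7.3 p [ 0.5219 -0.0805  0.1925] holder xy mm [ 11.2 -46.2] yaw -0.226 F [ 0.9  0.7 -0.3] open mm 85.0 down [-0.061  0.017 -0.998]
offset units [-0.05  5.53  4.13] roll -0.06
```

Emit:
jog_arm([
  [0,0,1],
  [0,0,1],
  [0,0,1],
  [0,0,1],
], roll=[0,0,0,0], hand=[85,85,85,85])

```text
t: 7.63
position: [0.5468, 0.0135, 0.1969]
eef_rot: [-0.698, 0.105, -0.064, 0.705]
wrist_force: [0.8, 0.0, 0.6]
opening: 0.992
```

```bash
python3 - <<'E'
from plant import env
from h import *
go(env,.5355,.0228,.055,-.22)
E
```

```text
t 7.63 p [0.5468 0.0135 0.1969] holder xy mm [15. 51.] yaw -0.239 F [0.8 0.  0.6] open mm 84.7 down [-0.057  0.016 -0.998]
offset units [-0.19  5.7   0.24] roll -0.19
```

Emit:
jog_arm([
  [0,1,0],
  [0,-1,0],
  [0,1,0],
  [0,-1,0],
  [0,0,0],
], roll=[0,0,0,0,0], hand=[85,85,85,85,85])

```text
t: 8.05
position: [0.537, 0.0214, 0.1829]
eef_rot: [-0.698, 0.114, -0.05, 0.705]
wrist_force: [1.8, -0.7, 3.8]
opening: 0.993
```

```bash
python3 - <<'E'
from plant import env
from h import *
go(env,.5355,.0228,.055,-.22)
E
```

```text
t 8.05 p [0.537  0.0214 0.1829] holder xy mm [ 3.7 56.6] yaw -0.233 F [ 1.8 -0.7  3.8] open mm 84.8 down [-0.09   0.02  -0.996]
offset units [0.4  5.1  0.05] roll -0.12
```

Emit:
jog_arm([
  [0,-1,0],
  [0,-1,0],
  [0,-1,0],
  [0,-1,0],
  [0,0,-1],
], roll=[0,0,0,0,0], hand=[85,85,85,85,85])

```text
t: 8.47
position: [0.5383, -0.0006, 0.2815]
eef_rot: [-0.698, 0.118, -0.042, 0.705]
wrist_force: [0.7, -0.1, 1.4]
opening: 0.991
```

```bash
python3 - <<'E'
from plant import env
from h import *
go(env,.5355,.0228,.055,-.22)
E
```

```text
t 8.47 p [ 0.5383 -0.0006  0.2815] holder xy mm [ 9.8 35.4] yaw -0.228 F [ 0.7 -0.1  1.4] open mm 84.6 down [-0.106  0.021 -0.994]
offset units [0.66 9.04 0.92] roll -0.07
```

Emit:
jog_arm([
  [0,0.5,0],
  [0,0.5,0],
  [0,0.5,0],
  [0,0.5,0],
  [0,0.5,0],
], roll=[0,0,0,0,0], hand=[85,85,85,85,85])

```text
t: 8.88
position: [0.5338, -0.0008, 0.2212]
eef_rot: [-0.698, 0.116, -0.046, 0.705]
wrist_force: [-0.2, 0.1, 0.2]
opening: 0.994
```

```bash
python3 - <<'E'
from plant import env
from h import *
go(env,.5355,.0228,.055,-.22)
E
```

```text
t 8.88 p [ 0.5338 -0.0008  0.2212] holder xy mm [ 5.4 34.3] yaw -0.231 F [-0.2  0.1  0.2] open mm 84.9 down [-0.097  0.02  -0.995]
offset units [0.51 6.63 0.95] roll -0.11
```

Emit:
jog_arm([
  [1,0,0],
  [0,0,0],
  [0,0,0],
  [0,0,0],
], roll=[0,0,0,0], hand=[85,85,85,85])

```text
t: 9.22
position: [0.5539, -0.004, 0.2064]
eef_rot: [-0.698, 0.123, -0.039, 0.704]
wrist_force: [0.1, -0.2, 0.5]
opening: 0.995
```

Emit:
jog_arm([
  [-1,0,0],
  [0,0,0],
  [0,0,0],
  [0,0,0],
], roll=[0,0,0,0], hand=[85,85,85,85])

```text
t: 9.55
position: [0.5278, 0.003, 0.208]
eef_rot: [-0.698, 0.124, -0.037, 0.704]
wrist_force: [-0.1, 0.2, -0.2]
opening: 0.996
```

Emit:
jog_arm([
  [0,-1,0],
  [0,0,0],
  [0,0,0],
  [0,0,0],
], roll=[0,0,0,0], hand=[85,85,85,85])

```text
t: 9.88
position: [0.5321, 0.0026, 0.2355]
eef_rot: [-0.698, 0.122, -0.039, 0.705]
wrist_force: [-0.3, 0.2, 0.2]
opening: 0.998
```

Emit:
jog_arm([
  [0,1,0],
  [0,0,0],
  [0,0,0],
  [0,0,0],
], roll=[0,0,0,0], hand=[85,85,85,85])

```text
t: 10.22
position: [0.5299, 0.003, 0.211]
eef_rot: [-0.698, 0.122, -0.04, 0.705]
wrist_force: [-0.2, 0.1, -1.0]
opening: 0.996
```

Emit:
jog_arm([
  [0,0,0.5],
  [0,0,0.5],
  [0,0,0],
  [0,0,0],
], roll=[0,0,0,0], hand=[85,85,85,85])

```text
t: 10.55
position: [0.5372, 0.0302, 0.2135]
eef_rot: [-0.698, 0.121, -0.041, 0.705]
wrist_force: [-0.6, -0.2, 0.3]
opening: 0.997
```

```bash
python3 - <<'E'
from plant import env
from h import *
go(env,.5355,.0228,.055,-.22)
print(np.round(env.get_obs()["joint_pos"],3))
E
```

```text
t 10.55 p [0.5372 0.0302 0.2135] holder xy mm [ 2.  65.2] yaw -0.229 F [-0.6 -0.2  0.3] open mm 85.1 down [-0.111  0.023 -0.994]
offset units [ 0.72  6.3  -0.28] roll -0.09
[-0.023  0.182  1.3    0.021  1.771  0.209]
```

Emit:
jog_arm([
  [0,-1,0],
  [0,-1,0],
  [0,0,-1],
  [0,0,0],
  [0,0,0],
], roll=[0,0,0,0,0], hand=[85,85,85,85,85])

```text
t: 10.97
position: [0.5373, 0.0059, 0.2659]
eef_rot: [-0.698, 0.119, -0.039, 0.705]
wrist_force: [-0.2, -1.1, -0.3]
opening: 0.992
```

Emit:
jog_arm([
  [0,1,0],
  [0,1,0],
  [0,0,0],
  [0,0,0],
  [0,0,0],
], roll=[0,0,0,0,0], hand=[85,85,85,85,85])

```text
t: 11.38
position: [0.5322, 0.008, 0.2164]
eef_rot: [-0.698, 0.118, -0.04, 0.705]
wrist_force: [-0.6, 0.2, 0.2]
opening: 0.994
```

Emit:
jog_arm([
  [0,-1,0],
  [0,-1,0],
  [1,0,0],
  [0,0,0],
  [0,0,0],
], roll=[0,0,0,0,0], hand=[85,85,85,85,85])

```text
t: 11.8
position: [0.5641, 0.0022, 0.2705]
eef_rot: [-0.698, 0.116, -0.041, 0.705]
wrist_force: [-0.6, -0.0, 1.1]
opening: 0.995
```

Emit:
jog_arm([
  [0,1,0],
  [0,1,0],
  [0,0,0],
  [0,0,0],
  [0,0,0],
], roll=[0,0,0,0,0], hand=[85,85,85,85,85])

```text
t: 12.22
position: [0.5594, 0.0039, 0.2256]
eef_rot: [-0.698, 0.113, -0.044, 0.705]
wrist_force: [0.2, 0.5, -0.2]
opening: 0.997
```

Emit:
jog_arm([
  [0,-1,0],
  [0,-1,0],
  [-1,0,0],
  [0,0,0],
  [0,0,0],
], roll=[0,0,0,0,0], hand=[85,85,85,85,85])

```text
t: 12.63
position: [0.54, 0.0085, 0.286]
eef_rot: [-0.698, 0.112, -0.045, 0.706]
wrist_force: [-0.1, 0.6, -0.8]
opening: 0.993
```

Emit:
jog_arm([
  [0,1,0],
  [0,1,0],
  [0,1,0],
  [0,0,0],
  [0,0,0],
], roll=[0,0,0,0,0], hand=[85,85,85,85,85])

```text
t: 13.05
position: [0.5363, 0.0098, 0.2172]
eef_rot: [-0.698, 0.107, -0.05, 0.706]
wrist_force: [0.4, 0.1, -0.2]
opening: 0.996
```

Emit:
jog_arm([
  [0,-0.5,0],
  [0,-1,0],
  [0,-1,0],
  [0,-1,0],
], roll=[0,0,0,0], hand=[85,85,85,85])

```text
t: 13.38
position: [0.5428, 0.0079, 0.3076]
eef_rot: [-0.698, 0.109, -0.048, 0.706]
wrist_force: [0.4, 0.6, 0.7]
opening: 0.993
```

```bash
python3 - <<'E'
from plant import env
from h import *
env.camera("wrist");go(env,.5355,.0228,.055,-.22)
E
```

```text
t 13.43 p [0.5441 0.0077 0.3143] holder xy mm [13.7 44.8] yaw -0.223 F [ 1.3 -0.7  5.3] open mm 84.9 down [-0.075  0.019 -0.997]
offset units [ 0.33 10.38  0.49] roll -0.03
```

Emit:
jog_arm([
  [0,0,1],
  [0,0,1],
  [0,0,0],
  [0,0,0],
], roll=[0,0,0,0], hand=[85,85,85,85])

```text
t: 13.77
position: [0.5583, 0.057, 0.3272]
eef_rot: [-0.698, 0.1, -0.059, 0.707]
wrist_force: [0.4, -0.5, 0.2]
opening: 0.997
```

```bash
python3 - <<'E'
from plant import env
from h import *
go(env,.5355,.0228,.055,-.22)
E
```

```text
t 13.77 p [0.5583 0.057  0.3272] holder xy mm [16.8 95.9] yaw -0.225 F [ 0.4 -0.5  0.2] open mm 85.1 down [-0.056  0.019 -0.998]
offset units [ 0.05 10.9  -1.6 ] roll -0.05
```

Emit:
jog_arm([
  [0,0.5,0],
  [0,1,0],
  [0,1,0],
  [0,1,0],
  [0,0,0],
], roll=[0,0,0,0,0], hand=[85,85,85,85,85])

```text
t: 14.18
position: [0.5556, 0.0562, 0.2448]
eef_rot: [-0.698, 0.096, -0.064, 0.707]
wrist_force: [0.7, -0.7, -0.3]
opening: 0.998
```

Emit:
jog_arm([
  [0,0,0],
  [0,-0.5,0],
  [0,-1,0],
  [0,-1,0],
  [0,-1,0],
], roll=[0,0,0,0,0], hand=[85,85,85,85,85])

```text
t: 14.6
position: [0.5583, 0.052, 0.3369]
eef_rot: [-0.698, 0.098, -0.063, 0.707]
wrist_force: [0.3, 0.4, 0.6]
opening: 0.993
```

```bash
python3 - <<'E'
from plant import env
from h import *
env.camera("wrist");go(env,.5355,.0228,.055,-.22)
E
```

```text
t 14.65 p [0.5592 0.0518 0.3438] holder xy mm [18.8 91.1] yaw -0.228 F [0.8 0.6 5.6] open mm 85.1 down [-0.039  0.018 -0.999]
offset units [-0.18 11.56 -1.45] roll -0.08
```

Emit:
jog_arm([
  [0,0,-1],
  [0,0,-0.8],
  [0,0,0],
  [0,0,0],
], roll=[0,0,0,0], hand=[85,85,85,85])

```text
t: 14.98
position: [0.5502, 0.0057, 0.3565]
eef_rot: [-0.697, 0.088, -0.073, 0.708]
wrist_force: [-0.1, 0.2, -0.5]
opening: 0.993
```

```bash
python3 - <<'E'
from plant import env
from h import *
go(env,.5355,.0228,.055,-.22)
E
```

```text
t 14.98 p [0.5502 0.0057 0.3565] holder xy mm [20.  44.2] yaw -0.228 F [-0.1  0.2 -0.5] open mm 84.8 down [-0.02   0.017 -1.   ]
offset units [-0.45 12.08  0.38] roll -0.08
```

Emit:
jog_arm([
  [0,0.5,0],
  [0,1,0.1],
  [0,1,0.1],
  [0,0.7,0.1],
  [0,0,0],
], roll=[0,0,0,0,0], hand=[85,85,85,85,85])

```text
t: 15.4
position: [0.5524, 0.0162, 0.2815]
eef_rot: [-0.697, 0.084, -0.077, 0.708]
wrist_force: [-0.5, 1.5, -0.6]
opening: 0.995
```

Emit:
jog_arm([
  [0,0.5,0],
  [-0.1,1,0],
  [-0.2,1,0],
  [-0.1,0.7,0],
  [0,0,0],
], roll=[0,0,0,0,0], hand=[85,85,85,85,85])

```text
t: 15.82
position: [0.5446, 0.0221, 0.2071]
eef_rot: [-0.696, 0.08, -0.08, 0.709]
wrist_force: [-0.6, -0.8, -0.8]
opening: 0.998
```

```bash
python3 - <<'E'
from plant import env
from h import *
go(env,.5355,.0228,.055,-.224)
E
```

```text
t 15.82 p [0.5446 0.0221 0.2071] holder xy mm [11.  58.9] yaw -0.226 F [-0.6 -0.8 -0.8] open mm 85.2 down [ 0.002  0.017 -1.   ]
offset units [-0.35  6.08 -0.16] roll -0.02
```

Emit:
jog_arm([
  [-0.1,0.4,0],
  [-0.2,0.7,-0.1],
  [-0.05,0.7,-0.06],
  [0,0.4,0],
  [0,0,0],
], roll=[0,0,0,0,0], hand=[85,85,85,85,85])

```text
t: 16.23
position: [0.54, 0.0222, 0.1616]
eef_rot: [-0.696, 0.075, -0.084, 0.709]
wrist_force: [0.1, 0.1, 0.2]
opening: 0.995
```

```bash
python3 - <<'E'
from plant import env
from h import *
go(env,.5355,.0228,.056,-.224)
E
```

```text
t 16.23 p [0.54   0.0222 0.1616] holder xy mm [ 6.5 58. ] yaw -0.225 F [0.1 0.1 0.2] open mm 84.9 down [ 0.015  0.017 -1.   ]
offset units [-0.22  4.22 -0.1 ] roll -0.01
```

Emit:
jog_arm([
  [-0.1,1,-0.05],
  [-0.1,1,-0.05],
  [0,1,0],
  [0,0.8,0],
  [0,0.15,0],
], roll=[0,0,0,0,0], hand=[85,85,85,85,85])

```text
t: 16.65
position: [0.5444, 0.0229, 0.0725]
eef_rot: [-0.695, 0.068, -0.09, 0.71]
wrist_force: [-0.6, 0.5, -0.1]
opening: 0.997
```

```bash
python3 - <<'E'
from plant import env
from h import *
go(env,.5355,.0228,.056,-.224)
snap(env,"wrist","w4")
E
```

```text
t 16.65 p [0.5444 0.0229 0.0725] holder xy mm [10.6 59.7] yaw -0.224 F [-0.6  0.5 -0.1] open mm 85.2 down [ 0.033  0.017 -0.999]
offset units [-0.36  0.65 -0.1 ] roll -0.0
```

Emit:
jog_arm([
  [-0.1,-1,0],
  [0,1,0],
  [0,-1,0],
  [0,1,0],
  [0,0,0],
], roll=[0,0,0,0,0], hand=[85,85,85,85,85])

```text
t: 17.12
position: [0.5475, 0.0237, 0.0837]
eef_rot: [-0.695, 0.064, -0.093, 0.71]
wrist_force: [-1.8, 0.4, -2.6]
opening: 0.995
```

```bash
python3 - <<'E'
from plant import env
from h import *
go(env,.5355,.0228,.056,-.224)
E
```

```text
t 17.12 p [0.5475 0.0237 0.0837] holder xy mm [13.5 61.1] yaw -0.224 F [-1.8  0.4 -2.6] open mm 85.0 down [ 0.043  0.017 -0.999]
offset units [-0.5   1.08 -0.17] roll -0.0
```

Emit:
jog_arm([
  [-0.3,0,0],
  [-0.1,-1,0],
  [0,-1,0],
  [0,-1,0],
  [0,-1,0],
], roll=[0,0,0,0,0], hand=[85,85,85,85,85])

```text
t: 17.53
position: [0.5317, 0.0248, 0.193]
eef_rot: [-0.695, 0.064, -0.094, 0.71]
wrist_force: [-0.1, -0.7, -0.4]
opening: 0.996
```

Emit:
jog_arm([
  [0,0,0],
  [-1,0,0],
  [1,0,0],
  [-1,0,0],
  [1,0,0],
], roll=[0,0,0,0,0], hand=[85,85,85,85,85])

```text
t: 17.95
position: [0.5193, 0.0267, 0.1942]
eef_rot: [-0.695, 0.068, -0.088, 0.71]
wrist_force: [-0.6, 1.0, -0.4]
opening: 0.995
```

Emit:
jog_arm([
  [0,0,0],
  [0,0,0],
], roll=[0,0], hand=[85,85])

```text
t: 18.12
position: [0.517, 0.0264, 0.1898]
eef_rot: [-0.696, 0.072, -0.085, 0.71]
wrist_force: [-0.9, 0.4, -0.4]
opening: 0.991
```

```bash
python3 - <<'E'
from plant import env
from h import *
go(env,.5355,.0228,.056,-.224)
E
```

```text
t 18.12 p [0.517  0.0264 0.1898] holder xy mm [-16.9  57.1] yaw -0.223 F [-0.9  0.4 -0.4] open mm 84.6 down [ 0.021  0.018 -1.   ]
offset units [ 0.67  5.36 -0.1 ] roll 0.01
```

Emit:
jog_arm([
  [1,0,0],
  [-1,0,0],
  [1,0,0],
  [-1,0,0],
  [1,0,0],
], roll=[0,0,0,0,0], hand=[85,85,85,85,85])

```text
t: 18.53
position: [0.5244, 0.0227, 0.1643]
eef_rot: [-0.697, 0.093, -0.064, 0.708]
wrist_force: [-1.5, 0.4, 0.5]
opening: 0.994
```

Emit:
jog_arm([
  [0,0,0],
  [0,0,0],
  [0,0,0],
], roll=[0,0,0], hand=[85,85,85])

```text
t: 18.78
position: [0.5224, 0.0223, 0.1583]
eef_rot: [-0.697, 0.098, -0.059, 0.708]
wrist_force: [0.1, 0.6, -0.5]
opening: 0.996
```

```bash
python3 - <<'E'
from plant import env
from h import *
go(env,.5355,.0228,.056,-.224)
E
```

```text
t 18.78 p [0.5224 0.0223 0.1583] holder xy mm [-10.7  54.3] yaw -0.222 F [ 0.1  0.6 -0.5] open mm 85.0 down [-0.052  0.021 -0.998]
offset units [0.73 4.06 0.1 ] roll 0.02
```

Emit:
jog_arm([
  [0.4,0,0],
  [0.3,0,0.05],
  [0,0,0],
], roll=[0,0,0], hand=[85,85,85])

```text
t: 19.03
position: [0.5436, 0.0198, 0.1652]
eef_rot: [-0.697, 0.092, -0.064, 0.708]
wrist_force: [0.1, 0.6, 0.2]
opening: 0.995
```

Emit:
jog_arm([
  [0,0.4,0],
  [0,0.7,0],
  [0,0.7,0],
  [0,0.4,0],
  [0,0,0],
], roll=[0,0,0,0,0], hand=[85,85,85,85,85])

```text
t: 19.45
position: [0.545, 0.0213, 0.1144]
eef_rot: [-0.697, 0.087, -0.07, 0.709]
wrist_force: [-0.4, -0.6, 0.2]
opening: 0.993
```

```bash
python3 - <<'E'
from plant import env
from h import *
go(env,.5355,.0228,.056,-.224)
E
```

```text
t 19.45 p [0.545  0.0213 0.1144] holder xy mm [11.6 58.2] yaw -0.221 F [-0.4 -0.6  0.2] open mm 84.8 down [-0.022  0.02  -1.   ]
offset units [-0.32  2.34 -0.06] roll 0.02
```

Good; the tilt is heading to about zero. Finish the descent with an inward correction.

Emit:
jog_arm([
  [-0.2,0.4,0],
  [-0.15,0.7,-0.05],
  [-0.1,0.7,0],
  [0,0.45,0],
  [0,0,0],
], roll=[0,0,0,0,0], hand=[85,85,85,85,85])

```text
t: 19.87
position: [0.5341, 0.0239, 0.0605]
eef_rot: [-0.696, 0.084, -0.072, 0.709]
wrist_force: [0.0, 0.1, -0.5]
opening: 0.995
```

```bash
python3 - <<'E'
from plant import env
from h import *
go(env,.5355,.0228,.056,-.224)
E
```

```text
t 19.87 p [0.5341 0.0239 0.0605] holder xy mm [ 0.3 58.4] yaw -0.221 F [ 0.   0.1 -0.5] open mm 85.0 down [-0.015  0.019 -1.   ]
offset units [ 0.07  0.18 -0.03] roll 0.03
```

Emit:
jog_arm([
  [0.06,0.1,0],
  [0,0,0],
  [0,0,0],
  [0,0,0],
  [0,0,0],
], roll=[0,0,0,0,0], hand=[85,70,50,50,50], squeeze=45)

```text
t: 20.28
position: [0.5381, 0.0235, 0.0617]
eef_rot: [-0.696, 0.082, -0.074, 0.709]
wrist_force: [-0.2, -0.4, -2.3]
opening: 0.651
```

Emit:
jog_arm([
  [0,0,0],
  [0,0,0],
  [0,0,0],
], roll=[0,0,0], hand=[50,50,50])

```text
t: 20.53
position: [0.5382, 0.0234, 0.0621]
eef_rot: [-0.696, 0.082, -0.074, 0.709]
wrist_force: [-0.5, -0.1, -1.1]
opening: 0.651
```

```bash
python3 - <<'E'
from plant import env
from h import *
go(env,.5355,.0228,.056,-.224)
E
```

```text
t 20.53 p [0.5382 0.0234 0.0621] holder xy mm [ 4.5 58.8] yaw -0.221 F [-0.5 -0.1 -1.1] open mm 55.6 down [-0.009  0.019 -1.   ]
offset units [-0.1   0.24 -0.05] roll 0.03
```

Emit:
jog_arm([
  [0,-0.3,-0.06],
  [0,-0.6,-0.1],
  [0,-0.7,-0.1],
  [0,-0.6,0],
  [0,-0.3,0],
], roll=[0,0,0,0,0], hand=[50,50,50,50,50])

```text
t: 20.95
position: [0.5352, 0.0154, 0.1252]
eef_rot: [-0.697, 0.085, -0.071, 0.709]
wrist_force: [-1.1, 0.6, -1.6]
opening: 0.645
```

Emit:
jog_arm([
  [0,0,0],
  [0,0,0],
  [0,0,0],
  [0,0,0],
  [0,0,0],
], roll=[-0.4,-0.8,-0.9,-0.9,-0.9], hand=[50,50,50,50,50])

```text
t: 21.37
position: [0.5365, 0.0148, 0.1298]
eef_rot: [-0.696, -0.068, 0.074, 0.71]
wrist_force: [0.1, -0.9, -1.5]
opening: 0.644
```

```bash
python3 - <<'E'
from plant import env
from h import *
go(env,.521+.218*.051,-.033+.976*.051,.0621,np.pi/2-.224)
E
```

```text
t 21.37 p [0.5365 0.0148 0.1298] holder xy mm [ 4.7 50.1] yaw 0.202 F [ 0.1 -0.9 -1.5] open mm 55.0 down [-0.01   0.019 -1.   ]
offset units [-0.14  2.71  0.06] roll -10.93
```

Emit:
jog_arm([
  [0,0,0],
  [0,0,0],
  [0,0,0],
  [0,0,0],
  [0,0,0],
], roll=[-0.9,-0.9,-0.9,-0.9,-0.9], hand=[50,50,50,50,50])

```text
t: 21.78
position: [0.536, 0.0147, 0.13]
eef_rot: [-0.657, -0.24, 0.243, 0.672]
wrist_force: [-0.1, 0.4, -1.6]
opening: 0.648
```

Emit:
jog_arm([
  [0,0,0],
  [0,0,0],
  [0,0,0],
  [0,0,0],
  [0,0,0],
], roll=[-0.9,-0.9,-0.9,-0.9,-0.9], hand=[50,50,50,50,50])

```text
t: 22.2
position: [0.5354, 0.0145, 0.1301]
eef_rot: [-0.577, -0.397, 0.397, 0.593]
wrist_force: [-0.1, 0.3, -1.7]
opening: 0.642
```

```bash
python3 - <<'E'
from plant import env
from h import *
go(env,.521+.218*.051,-.033+.976*.051,.0621,np.pi/2-.224)
E
```

```text
t 22.2 p [0.5354 0.0145 0.1301] holder xy mm [ 3.6 49.5] yaw 1.194 F [-0.1  0.3 -1.7] open mm 54.8 down [-0.013  0.019 -1.   ]
offset units [0.   2.72 0.1 ] roll -1.46
```

Emit:
jog_arm([
  [0,0,0],
  [0,0,0],
  [0,0,0],
  [0,0,0],
], roll=[-0.8,-0.4,0,0], hand=[50,50,50,50])

```text
t: 22.53
position: [0.5349, 0.0144, 0.1302]
eef_rot: [-0.548, -0.436, 0.436, 0.565]
wrist_force: [0.2, -0.5, -2.4]
opening: 0.648
```

```bash
python3 - <<'E'
from plant import env
from h import *
go(env,.521+.218*.048,-.033+.976*.048,.0621,np.pi/2-.224)
i=snap(env,"wrist","w5")
cv2.imwrite("pics/w5c.png",cv2.convertScaleAbs(i,alpha=1.4,beta=20))
j=snap(env,"side","s5")[120:270,120:320]
cv2.imwrite("pics/w5c.png",np.hstack([cv2.convertScaleAbs(cv2.resize(i,(400,300)),alpha=1.4,beta=20),cv2.convertScaleAbs(cv2.resize(j,(400,300)),alpha=1.4,beta=20)]))
E
```

```text
t 22.53 p [0.5349 0.0144 0.1302] holder xy mm [ 3.2 49.3] yaw 1.329 F [ 0.2 -0.5 -2.4] open mm 55.3 down [-0.014  0.019 -1.   ]
offset units [-0.09  2.72  0.08] roll -0.17
```

View pics/w5c.png

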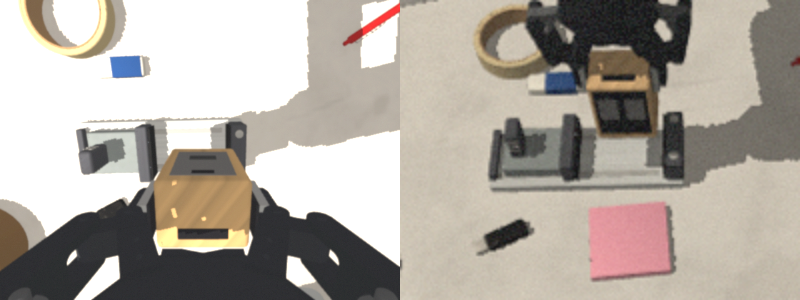

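Emit:
jog_arm([
  [-0.05,0.3,0.05],
  [-0.04,0.6,0.05],
  [0,0.6,0],
  [0,0.3,0],
  [0,0,0],
], roll=[-0.17,0,0,0,0], hand=[50,50,50,50,50])

```text
t: 23.05
position: [0.5311, 0.0134, 0.0828]
eef_rot: [-0.545, -0.442, 0.44, 0.56]
wrist_force: [-0.8, -0.7, -1.6]
opening: 0.65
```

```bash
python3 - <<'E'
from plant import env
from h import *
go(env,.521+.218*.048,-.033+.976*.048,.0621,np.pi/2-.224)
E
```

```text
t 23.05 p [0.5311 0.0134 0.0828] holder xy mm [-0.2 47.5] yaw 1.348 F [-0.8 -0.7 -1.6] open mm 55.5 down [-0.012  0.019 -1.   ]
offset units [ 0.01  0.83 -0.02] roll 0.01
```

Emit:
jog_arm([
  [0,0.25,0],
  [0,0.25,0],
  [0,0.15,0],
  [0,0.08,0],
  [0,0,0],
], roll=[0,0,0,0,0], hand=[50,50,50,50,50])

```text
t: 23.47
position: [0.5313, 0.0137, 0.0635]
eef_rot: [-0.545, -0.442, 0.44, 0.56]
wrist_force: [-0.3, -0.0, -1.9]
opening: 0.651
```

```bash
python3 - <<'E'
from plant import env
from h import *
go(env,.521+.218*.048,-.033+.976*.048,.0621,np.pi/2-.224)
E
```

```text
t 23.47 p [0.5313 0.0137 0.0635] holder xy mm [-0.2 47.8] yaw 1.348 F [-0.3 -0.  -1.9] open mm 55.6 down [-0.011  0.019 -1.   ]
offset units [ 0.01  0.06 -0.01] roll 0.01
```

Emit:
jog_arm([
  [0,0.05,0],
  [0,0.04,0],
  [0,0,0],
], roll=[0,0,0], hand=[50,50,50])

```text
t: 23.72
position: [0.5318, 0.0137, 0.0619]
eef_rot: [-0.545, -0.443, 0.44, 0.56]
wrist_force: [-0.3, 0.1, -1.2]
opening: 0.642
```

```bash
python3 - <<'E'
from plant import env
from h import *
go(env,.521+.218*.048,-.033+.976*.048,.0621,np.pi/2-.224)
E
```

```text
t 23.72 p [0.5318 0.0137 0.0619] holder xy mm [ 0.4 48. ] yaw 1.348 F [-0.3  0.1 -1.2] open mm 54.8 down [-0.01   0.018 -1.   ]
offset units [ 0.   -0.01  0.02] roll 0.01
```

Emit:
jog_arm([
  [0,0.04,0],
  [0,0.04,0],
  [0,0,0],
], roll=[0,0,0], hand=[50,50,50])

```text
t: 23.97
position: [0.5325, 0.0137, 0.0609]
eef_rot: [-0.546, -0.443, 0.439, 0.559]
wrist_force: [0.2, -0.6, -2.0]
opening: 0.652
```

```bash
python3 - <<'E'
from plant import env
from h import *
go(env,.521+.218*.048,-.033+.976*.048,.0621,np.pi/2-.224)
E
```

```text
t 23.97 p [0.5325 0.0137 0.0609] holder xy mm [ 1.  48.1] yaw 1.348 F [ 0.2 -0.6 -2. ] open mm 55.6 down [-0.008  0.018 -1.   ]
offset units [-0.   -0.05  0.04] roll 0.01
```

Emit:
jog_arm([
  [0,0.05,0.04],
  [0,0.05,0],
  [0,0,0],
], roll=[0,0,0], hand=[50,50,50])

```text
t: 24.22
position: [0.5328, 0.0137, 0.0611]
eef_rot: [-0.547, -0.444, 0.439, 0.558]
wrist_force: [-0.2, 0.7, -2.4]
opening: 0.648
```

```bash
python3 - <<'E'
from plant import env
from h import *
go(env,.521+.218*.048,-.033+.976*.048,.0621,np.pi/2-.224)
i=snap(env,"wrist","w6");j=snap(env,"side","s6")[140:240,150:290]
cv2.imwrite("pics/s6c.png",np.hstack([cv2.convertScaleAbs(cv2.resize(i,(320,400)),alpha=1.4,beta=20) if 0 else cv2.convertScaleAbs(cv2.resize(i[100:360,120:400],None,fx=1.43,fy=1.54),alpha=1.4,beta=20),cv2.convertScaleAbs(cv2.resize(j,(400,400)),alpha=1.6,beta=20)]))
E
```

```text
t 24.22 p [0.5328 0.0137 0.0611] holder xy mm [ 1.3 48.1] yaw 1.348 F [-0.2  0.7 -2.4] open mm 55.3 down [-0.004  0.017 -1.   ]
offset units [-0.   -0.04  0.05] roll 0.01
```

View pics/s6c.png

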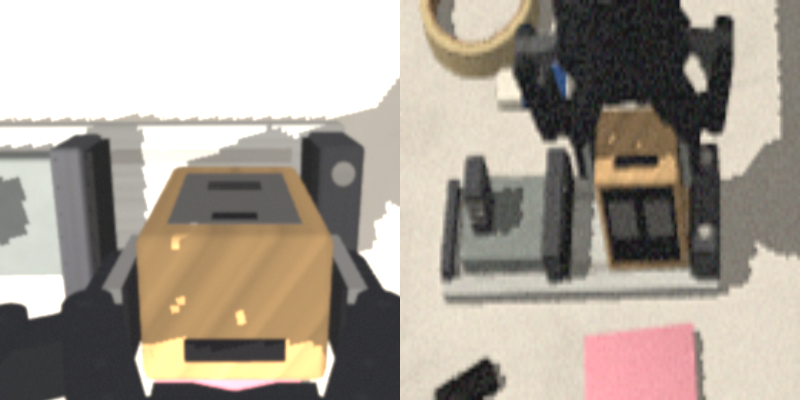

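Emit:
jog_arm([
  [0,0.1,0.03],
  [0,0.1,0],
  [0,0.1,0],
], roll=[0,0,0], hand=[50,50,50])

```text
t: 24.57
position: [0.5345, 0.0136, 0.0605]
eef_rot: [-0.549, -0.446, 0.437, 0.556]
wrist_force: [-8.4, 0.8, 17.1]
opening: 0.644
```

```bash
python3 - <<'E'
from plant import env
from h import *
go(env,.521+.218*.048,-.033+.976*.048,.0621,np.pi/2-.224)
E
```

```text
t 24.57 p [0.5345 0.0136 0.0605] holder xy mm [ 3.  48.5] yaw 1.348 F [-8.4  0.8 17.1] open mm 55.0 down [ 0.003  0.016 -1.   ]
offset units [-0.02 -0.06  0.12] roll 0.01
```

Emit:
jog_arm([
  [0,-0.1,0.08],
  [0,0,0.04],
  [0,0,0],
], roll=[0,0,0], hand=[50,50,50])

```text
t: 24.82
position: [0.5315, 0.0143, 0.0634]
eef_rot: [-0.549, -0.446, 0.437, 0.556]
wrist_force: [-0.7, -0.8, -1.9]
opening: 0.65
```

```bash
python3 - <<'E'
from plant import env
from h import *
go(env,.521+.218*.048,-.033+.976*.048,.0621,np.pi/2-.224)
E
```

```text
t 24.82 p [0.5315 0.0143 0.0634] holder xy mm [-0.1 48.5] yaw 1.348 F [-0.7 -0.8 -1.9] open mm 55.5 down [ 0.004  0.016 -1.   ]
offset units [-0.02  0.05 -0.  ] roll 0.01
```

Emit:
jog_arm([
  [0,0.1,0.02],
  [0,0.08,0.02],
  [0,0,0],
], roll=[0,0,0], hand=[50,50,50])

```text
t: 25.07
position: [0.5318, 0.0145, 0.0608]
eef_rot: [-0.55, -0.447, 0.436, 0.555]
wrist_force: [0.6, -0.2, -1.8]
opening: 0.648
```

```bash
python3 - <<'E'
from plant import env
from h import *
go(env,.521+.218*.048,-.033+.976*.048,.0605,np.pi/2-.224)
E
```

```text
t 25.07 p [0.5318 0.0145 0.0608] holder xy mm [ 0.2 48.7] yaw 1.348 F [ 0.6 -0.2 -1.8] open mm 55.4 down [ 0.007  0.015 -1.   ]
offset units [-0.03  0.01  0.01] roll 0.01
```

Within a fraction of a millimetre of the bed; one last touch, then release slowly.

Emit:
jog_arm([
  [0,0.06,0.02],
  [0,0,0],
  [0,0,0],
  [0,0,0],
  [0,0,0],
], roll=[0,0,0,0,0], hand=[50,58,64,75,85])

```text
t: 25.48
position: [0.532, 0.0145, 0.0593]
eef_rot: [-0.55, -0.447, 0.435, 0.555]
wrist_force: [0.7, 0.7, 0.5]
opening: 0.987
```

Emit:
jog_arm([
  [0,0,0],
  [0,-0.3,0],
  [0,-0.8,0],
  [0,-1,0],
  [0,-1,0],
], roll=[0,0,0,0,0], hand=[85,85,85,85,85])

```text
t: 25.9
position: [0.5271, 0.0136, 0.1324]
eef_rot: [-0.547, -0.443, 0.44, 0.558]
wrist_force: [0.7, -0.5, -0.0]
opening: 0.996
```

Emit:
jog_arm([
  [0,-0.7,0],
  [0,-0.3,0],
  [0,0,0],
], roll=[0.5,0.8,0.9], hand=[85,85,85])

```text
t: 26.15
position: [0.5294, 0.013, 0.1666]
eef_rot: [-0.597, -0.377, 0.369, 0.605]
wrist_force: [0.0, -0.2, 0.7]
opening: 0.996
```

```bash
python3 - <<'E'
from plant import env
from h import *
snap(env,"wrist","w7")
go(env,.521-.218*.060,-.033-.976*.060,.16,-.224)
E
```

```text
t 26.2 p [0.5294 0.013  0.1662] holder xy mm [-1.8 46.7] yaw 1.105 F [-0.2 -0.5 -0.5] open mm 84.6 down [ 0.004  0.015 -1.   ]
offset units [-4.13  0.18 -1.11] roll 12.7
```

Emit:
jog_arm([
  [0,0,0],
  [0,0,0],
  [0,0,0],
  [0,0,0],
  [0,0,0],
], roll=[0.9,0.9,0.9,0.9,0.9], hand=[85,85,85,85,85])

```text
t: 26.62
position: [0.5289, 0.013, 0.1673]
eef_rot: [-0.668, -0.221, 0.215, 0.678]
wrist_force: [-0.5, 0.1, -0.2]
opening: 0.996
```

Emit:
jog_arm([
  [0,0,0],
  [0,0,0],
  [0,0,0],
  [0,0,0],
  [0,0,0],
], roll=[0.9,0.9,0.9,0.9,0.9], hand=[60,60,60,60,60])

```text
t: 27.03
position: [0.5278, 0.013, 0.1667]
eef_rot: [-0.7, -0.051, 0.049, 0.711]
wrist_force: [-0.0, -0.6, 0.3]
opening: 0.7
```

Emit:
jog_arm([
  [0,0,0],
  [0,0,0],
  [0,0,0],
  [0,0,0],
  [0,0,0],
], roll=[0.9,0.9,0.6,0.2,0], hand=[60,60,60,60,60])

```text
t: 27.45
position: [0.5268, 0.0131, 0.166]
eef_rot: [-0.7, 0.05, -0.047, 0.711]
wrist_force: [0.3, -0.2, 0.1]
opening: 0.703
```

```bash
python3 - <<'E'
from plant import env
from h import *
i=snap(env,"wrist","w8")
cv2.imwrite("pics/w8c.png",cv2.convertScaleAbs(cv2.resize(i[40:400,100:460],None,fx=1.6,fy=1.6),alpha=1.4,beta=20))
go(env,.521-.218*.060,-.033-.976*.060,.16,-.224)
E
```

```text
t 27.5 p [0.5268 0.0131 0.166 ] holder xy mm [-4.4 46.2] yaw -0.136 F [-0.6 -1.  -0.8] open mm 60.0 down [-0.002  0.016 -1.   ]
offset units [-0.18  0.18 -4.25] roll 0.84
```

View pics/w8c.png

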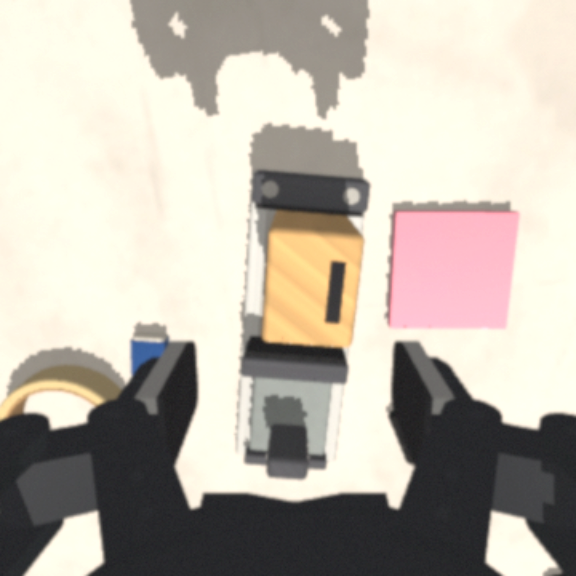

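```bash
python3 - <<'E'
from plant import env
from h import *
c,s=np.cos(PSI),np.sin(PSI)
def W(l,z):
    P=np.array([world("wrist",(100+u/1.6,40+v/1.6),z)[:2] for u,v in l])
    return np.round((np.append(P,[P.mean(0)],0)-H)@np.array([[c,-s],[s,c]])*1e3,1).tolist(), np.round(P.mean(0),4)
print("clock",*W([(269,231),(362,236),(353,347),(263,344)],.092))
print("fixed",*W([(255,171),(369,182),(365,215),(253,207)],.042))
print("tab",*W([(270,443),(308,445),(307,475),(268,474)],.066))
print("jaw",*W([(247,340),(346,348)],.042))
E
```

```text
clock [[-19.2, 75.8], [22.5, 77.1], [24.5, 23.7], [-18.3, 21.5], [2.4, 49.5]] [0.5341 0.0148]
fixed [[-31.1, 99.3], [30.3, 98.6], [30.2, 80.8], [-31.0, 80.0], [-0.4, 89.7]] [0.5402 0.0546]
tab [[-11.4, -48.5], [10.1, -47.9], [11.3, -67.4], [-11.1, -68.7], [-0.3, -58.1]] [ 0.508  -0.0897]
jaw [[-29.7, 2.5], [28.4, 2.4], [-0.6, 2.5]] [ 0.5209 -0.0305]
```

Emit:
jog_arm([
  [0,0,-0.5],
  [0,0,-0.9],
  [0,0,-0.9],
  [0,0,-0.9],
  [0,0,-0.7],
], roll=[0.4,0.44,0,0,0], hand=[60,60,60,60,60])

```text
t: 27.92
position: [0.5061, -0.0855, 0.1642]
eef_rot: [-0.697, 0.08, -0.076, 0.708]
wrist_force: [0.1, 0.3, 0.4]
opening: 0.698
```

Emit:
jog_arm([
  [0,0,-0.3],
  [0,0,0],
], roll=[0,0], hand=[60,60])

```text
t: 28.08
position: [0.5032, -0.0972, 0.1641]
eef_rot: [-0.697, 0.082, -0.078, 0.708]
wrist_force: [0.4, 0.4, 0.4]
opening: 0.701
```

```bash
python3 - <<'E'
from plant import env
from h import *
go(env,.508,-.090,.036,-.224)
E
```

```text
t 28.08 p [ 0.5032 -0.0972  0.1641] holder xy mm [ -3.3 -66.6] yaw -0.226 F [0.4 0.4 0.4] open mm 59.9 down [-0.003  0.015 -1.   ]
offset units [0.15 5.13 0.25] roll -0.02
```

Emit:
jog_arm([
  [0.07,0.5,0.12],
  [0,0.9,0.12],
  [0,0.9,0],
  [0,0.5,0],
  [0,0,0],
], roll=[0,0,0,0,0], hand=[60,60,60,60,60])

```text
t: 28.5
position: [0.5075, -0.0877, 0.0897]
eef_rot: [-0.697, 0.08, -0.079, 0.708]
wrist_force: [-0.6, 0.9, -1.1]
opening: 0.703
```

```bash
python3 - <<'E'
from plant import env
from h import *
go(env,.508,-.090,.038,-.224)
E
```

```text
t 28.5 p [ 0.5075 -0.0877  0.0897] holder xy mm [ -1.3 -56.4] yaw -0.226 F [-0.6  0.9 -1.1] open mm 60.0 down [-0.     0.016 -1.   ]
offset units [ 0.05  2.07 -0.11] roll -0.01
```

Emit:
jog_arm([
  [0.03,0.4,-0.06],
  [0,0.7,-0.05],
  [0,0.6,0],
  [0,0.3,0],
  [0,0,0],
], roll=[0,0,0,0,0], hand=[60,60,60,60,60])

```text
t: 28.92
position: [0.5089, -0.0869, 0.0367]
eef_rot: [-0.697, 0.078, -0.078, 0.708]
wrist_force: [-0.4, -0.2, -1.3]
opening: 0.698
```

Emit:
jog_arm([
  [0,0,0],
  [0,0,0],
  [0,0,0],
  [0,0,0],
  [0,0,0],
], roll=[0,0,0,0,0], hand=[10,10,10,10,10], squeeze=70)

```text
t: 29.33
position: [0.5093, -0.0865, 0.0385]
eef_rot: [-0.697, 0.078, -0.078, 0.708]
wrist_force: [1.6, -0.4, -7.0]
opening: 0.265
```

```bash
python3 - <<'E'
from plant import env
from h import *
go(env,.508,-.090,.038,-.224)
E
```

```text
t 29.33 p [ 0.5093 -0.0865  0.0385] holder xy mm [  0.2 -54.8] yaw -0.221 F [ 1.6 -0.4 -7. ] open mm 22.6 down [ 0.001  0.016 -1.   ]
offset units [-0.02  0.02 -0.15] roll 0.03
```

Emit:
jog_arm([
  [0,0,0.1],
  [0,0,0.15],
  [0,0,0.15],
  [0,0,0.15],
  [0,0,0.1],
], roll=[0,0,0,0,0], hand=[10,10,10,10,10])

```text
t: 29.75
position: [0.5127, -0.0714, 0.0384]
eef_rot: [-0.698, 0.079, -0.078, 0.707]
wrist_force: [-0.7, -2.1, -4.2]
opening: 0.26
```

```bash
python3 - <<'E'
from plant import env
from h import *
go(env,.508,-.090,.038,-.224)
E
```

```text
t 29.75 p [ 0.5127 -0.0714  0.0384] holder xy mm [  0.3 -39.3] yaw -0.222 F [-0.7 -2.1 -4.2] open mm 22.2 down [ 0.001  0.012 -1.   ]
offset units [-0.02  0.01 -0.77] roll 0.02
```

Emit:
jog_arm([
  [0,0,0.12],
  [0,0,0.12],
  [0,0,0.1],
], roll=[0,0,0], hand=[10,10,10])

```text
t: 30.0
position: [0.5148, -0.0621, 0.0384]
eef_rot: [-0.698, 0.079, -0.078, 0.707]
wrist_force: [-1.2, -2.9, -4.2]
opening: 0.263
```

Emit:
jog_arm([
  [0,0,0.1],
  [0,0,0.1],
], roll=[0,0], hand=[10,10])

```text
t: 30.17
position: [0.5157, -0.0581, 0.0384]
eef_rot: [-0.7, 0.079, -0.078, 0.706]
wrist_force: [-5.6, -20.3, -4.2]
opening: 0.262
```

```bash
python3 - <<'E'
from plant import env
from h import *
go(env,.508,-.090,.038,-.224)
E
```

```text
t 30.17 p [ 0.5157 -0.0581  0.0384] holder xy mm [  0.3 -25.7] yaw -0.222 F [ -5.6 -20.3  -4.2] open mm 22.4 down [-0.     0.009 -1.   ]
offset units [-0.02  0.01 -1.31] roll 0.02
```

```bash
python3 - <<'E'
from plant import env
from h import *
i=snap(env,"wrist","w9");j=snap(env,"side","s9")[140:240,150:290]
cv2.imwrite("pics/s9c.png",np.hstack([cv2.convertScaleAbs(cv2.resize(i[60:320,160:440],(400,400)),alpha=1.4,beta=20),cv2.convertScaleAbs(cv2.resize(j,(400,400)),alpha=1.6,beta=20)]))
go(env,.508,-.090,.038,-.224)
E
```

```text
t 30.27 p [ 0.5156 -0.0582  0.0384] holder xy mm [  0.3 -25.8] yaw -0.222 F [ -2.8 -10.7  -4.6] open mm 22.4 down [-0.     0.009 -1.   ]
offset units [-0.02  0.   -1.31] roll 0.02
```

View pics/s9c.png

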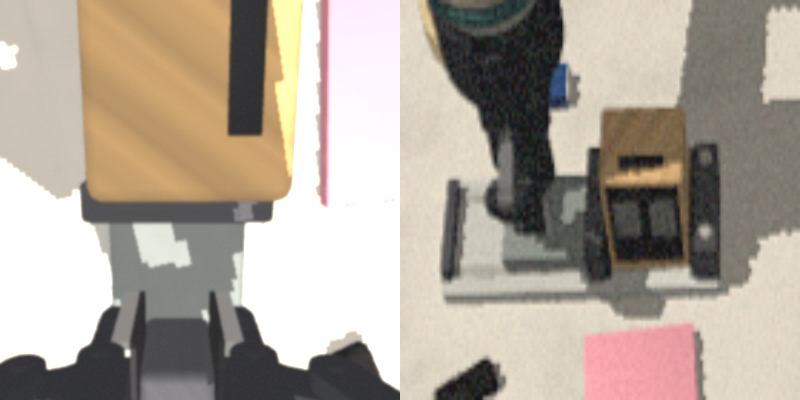

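```bash
python3 - <<'E'
from h import *
c,s=np.cos(PSI),np.sin(PSI)
def W(l,z):
    P=np.array([world("wrist",(160+u*.7,60+v*.65),z)[:2] for u,v in l])
    return np.round((P-H)@np.array([[c,-s],[s,c]])*1e3,1).tolist()
print("jawrear",W([(82,220),(272,220)],.042));print("clock near top",W([(88,201),(292,201)],.092))
print("tab top rear/front?",W([(145,320),(215,320),(140,372)],.066),"carriage edges",W([(110,225),(243,225)],.028))
E
```

```text
jawrear [[-31.4, 8.8], [30.6, 8.7]]
clock near top [[-18.6, 24.1], [23.4, 24.0]]
tab top rear/front? [[-9.5, -12.9], [10.5, -12.9], [-11.3, -28.4]] carriage edges [[-24.6, 3.8], [23.3, 3.8]]
```

Emit:
jog_arm([
  [0,0,0.1],
  [0,0,0.1],
  [0,0,0],
], roll=[0,0,0], hand=[10,10,10])

```text
t: 30.52
position: [0.5156, -0.0585, 0.0383]
eef_rot: [0.703, -0.08, 0.078, -0.702]
wrist_force: [0.3, 2.6, -4.8]
opening: 0.261
```

```bash
python3 - <<'E'
from plant import env
from h import *
go(env,.508,-.090,.038,-.224)
E
```

```text
t 30.52 p [ 0.5156 -0.0585  0.0383] holder xy mm [  0.3 -26.1] yaw -0.225 F [ 0.3  2.6 -4.8] open mm 22.3 down [-0.003 -0.001 -1.   ]
offset units [-0.02  0.02 -1.3 ] roll -0.01
```

Emit:
jog_arm([
  [0,0,0.08],
  [0,0,0.08],
  [0,0,0.06],
  [0,0,0],
  [0,0,0],
], roll=[0,0,0,0,0], hand=[10,10,60,60,60])

```text
t: 30.93
position: [0.5174, -0.0562, 0.04]
eef_rot: [0.705, -0.08, 0.079, -0.7]
wrist_force: [-0.5, 0.8, -1.6]
opening: 0.676
```

```bash
python3 - <<'E'
from plant import env
from h import *
go(env,.5156,-.0600,.16,-.224)
E
```

```text
t 30.93 p [ 0.5174 -0.0562  0.04  ] holder xy mm [  1.5 -23.4] yaw -0.226 F [-0.5  0.8 -1.6] open mm 57.7 down [-0.002 -0.008 -1.   ]
offset units [-0.04 -4.8  -0.21] roll -0.02
```

Emit:
jog_arm([
  [0,-0.3,-0.1],
  [0,-0.7,-0.3],
  [0,-1,-0.4],
  [0,-1,-0.4],
  [0,-0.8,-0.6],
], roll=[0,0,0,0,0], hand=[60,60,60,60,60])

```text
t: 31.35
position: [0.5062, -0.0961, 0.1375]
eef_rot: [0.704, -0.08, 0.075, -0.702]
wrist_force: [0.5, -0.9, 0.3]
opening: 0.701
```

Emit:
jog_arm([
  [0,-0.6,-0.5],
  [0,-0.3,-0.3],
  [0,0,0],
  [0,0,0],
], roll=[0,0,0,0], hand=[60,60,60,60])

```text
t: 31.68
position: [0.5043, -0.118, 0.1701]
eef_rot: [0.704, -0.075, 0.08, -0.701]
wrist_force: [0.6, 0.3, -0.3]
opening: 0.704
```

```bash
python3 - <<'E'
from plant import env
from h import *
go(env,.5156,-.0600,.16,-.224)
i=snap(env,"wrist","w10");j=snap(env,"side","s10")[130:260,140:290]
cv2.imwrite("pics/s10c.png",np.hstack([cv2.convertScaleAbs(cv2.resize(i[0:280,140:420],(400,400)),alpha=1.4,beta=20),cv2.convertScaleAbs(cv2.resize(j,(400,400)),alpha=1.6,beta=20)]))
E
```

```text
t 31.68 p [ 0.5043 -0.118   0.1701] holder xy mm [  2.3 -86.6] yaw -0.221 F [ 0.6  0.3 -0.3] open mm 60.2 down [ 0.007 -0.005 -1.   ]
offset units [-0.07  0.39  2.36] roll 0.03
```

View pics/s10c.png

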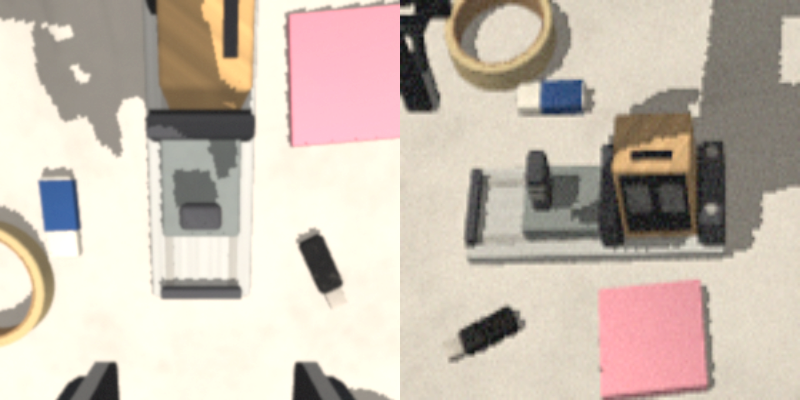

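```bash
python3 - <<'E'
from h import *
c,s=np.cos(PSI),np.sin(PSI)
def W(l,z):
    P=np.array([world("wrist",(140+u*.7,v*.7),z)[:2] for u,v in l])
    return np.round((P-H)@np.array([[c,-s],[s,c]])*1e3,1).tolist()
print("tab top",W([(180,205),(221,205),(221,229),(180,229)],.066))
print("jaw front top",W([(148,112),(254,112)],.042),"clock base/top near",W([(160,106),(252,106)],.092),W([(158,100),(250,100)],.092))
E
```

```text
tab top [[-11.7, -30.2], [10.9, -30.2], [11.0, -43.2], [-11.9, -43.2]]
jaw front top [[-30.3, 20.6], [30.3, 20.6]] clock base/top near [[-18.9, 15.9], [23.7, 15.9]] [[-19.8, 18.4], [22.7, 18.5]]
```

```bash
python3 -c "
from plant import env
env.finish_job();print(env.get_obs()['t'])"
```

```text
the job is handed in; nothing more can be done
the job is handed in; nothing more can be done
```

I slid the jaw back, lifted the clock and gave it a quarter turn. Its battery cover now faces the robot side of the holder. I stood it on the bed, pushed the jaw up until it stopped firmly, released it and moved the arm clear. The job was handed in at about 31.7 s.

**What the last checks showed**
- **Clock:** It is upright between the jaws, with the display facing away from the robot. Just before release, its near face measured 24 mm along the holder, the value for contact with the fixed jaw.
- **Jaw:** The tab measured at a jaw opening of about 56.7 mm, give or take 1 mm, for a 56 mm clock. During the push the force rose to about 21 N, and a further push did not move the jaw.
- **Other things:** The eraser, USB stick and note pad look unmoved. The mug was outside the last pictures, and the arm never went near it.

**What disagreed or fell short**
- **Centring:** The clock measured about 2 mm off the middle of the jaws, away from the robot. I left it there.
- **Grip on the tab:** The gripper travelled about 7 mm more than the jaw did, so it seems to have slipped on the tab. I took the jaw position from the camera instead.
- **Setting down:** One brief touch on the bed reached about 17 N before I eased off and set the clock down again.
- **Arm tilt:** Fast moves tilted the tool, and correcting that took about 12 s. It was about 1° off vertical when it gripped the clock and when it set it down.
- **Pictures:** I viewed 11 in all, one over the budget.

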